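# Find the heavy side of a flywheel and hold it down

## Task

The key machine's flywheel on the balancing stand has a heavy side that cannot be seen. Grip the crank handle, turn the wheel at least half a turn round and feel which side is heavy, then bring the heavy side straight down (to within about 15 degrees) and finish holding the handle still in the gripper, not letting go, so that a balance weight can be fitted. Leave the other things on the bench where they are.

Things in the scene. Friction and masses are not known exactly. Their poses are not given: they have to be found in the camera images.
- stand: Grey balancing stand, fixed to the bench: base plate 160 (its x) x 120 (its y) x 16 mm, origin at the centre of its underside, z up. Two uprights (44 mm wide, 12 mm thick, at y = -42 and +42 mm, bosses up to z = 202 mm) carry the level axle along the stand's y at z = 180 mm, the flywheel between them. The crank is outside the -y upright.
- axle (a point): Middle of the flywheel, on the axle, 180 mm above the bench, axes as the stand's. The flywheel is a dark steel disc 140 mm across, 34 mm thick, outwardly alike all round, but one side is heavier inside; which side differs every time, has nothing to do with where the crank stands, and must be felt.
- bearing (a point): Bearing on the crank's side, on the axle 42 mm from the wheel's middle (stand's -y). It has an even dry drag of 0.30 N m (6.7 N at the handle), so the wheel stays wherever it is left. The heavy side (0.2 to 0.27 N m when level with the axle) makes the handle 4 to 6 N easier to move while it goes down and as much harder while it goes up. Crank and handle themselves are balanced.
- crank_grip (a point): Where to grip: on the centre line of the black crank handle, a rod 18 mm across, 84 mm long, parallel to the axle, which turns freely on its own line, so a gripper can carry it right round without turning itself. 123 mm from the wheel's middle along the stand's -y, 45 mm from the axle line; the flat crank arm (110 x 22 x 10 mm) begins 55 mm from it towards +y. Its axes turn with the rod.
- handle: The black crank handle itself; origin at the middle of the rod, 111 mm from the wheel's middle along the stand's -y (12 mm from the grip point, which is nearer the free end). Its axes turn with the rod.
- flywheel (a joint): Angle of flywheel and crank together about the stand's y axis: 0 with the handle straight above the axle; growing, the handle goes from the top towards the stand's +x. It turns freely six turns either way. When the crank stands still the drag masks part of the pull, so feel it at many places round, turning both ways.
- padlock: Bystander: brass padlock, 50 x 28 x 72 mm.
- tray: Bystander: low grey open tray, 130 x 90 x 30 mm.
- brush_cup: Bystander: grey plastic cup, 72 across, 85 mm high.
- brush: Bystander: hand brush lying flat mm.
- screwdriver: Bystander: screwdriver lying flat mm.
- blank_box: Bystander: cardboard box of key blanks, 120 x 70 x 45 mm.
- lock_cylinder: Bystander: brass lock cylinder on a plate, 66 x 30 x 36 mm.
- oil_can: Bystander: steel can, 48 across, 120 mm high.

How it is judged:
By the outcome, as a careful person would: the job done as asked, in the order asked, and still so for the second after the job is handed in, while the arm keeps its last pose, push and grip.
It also fails if it takes over 58 s, if anything falls off the work surface, if the arm or the gripper's body presses on something with over 40 N, if the wrist force passes 120 N, or if a joint passes its speed limit or range.

## Robot

A 6-joint arm with a two-finger parallel gripper is mounted at the origin on the work surface. World frame = base frame: x ahead of the robot, y to its left, z up, the work surface at z = 0. Lengths are in m, angles in rad, forces in N, time in s.
With the tool pointing down it reaches from about 0.25 to 0.725 m from the base axis. Payload 4 kg.
Tool frame: the origin (TCP) lies between the finger pads; the fingertips stand 25 mm ahead of it and the grasp point (between the pads) lies 6 mm ahead of it; z points along the fingers, y is the line along which they close (so a half turn about z gives the same grasp; the last joint's range is limited). The gripper opens to 85 mm and grips with 20 to 120 N. Pads are 22 mm wide; open, the fingers measure 114 mm over their backs; the gripper's body (76 mm by 85 mm) begins 54 mm behind the grasp point. The pads swing forward as they close: fully open they stand 13 mm farther back than shut.
Start: joints at [1.316, 0.241, 0.005, 1.335, 0, 1.571], TCP at [0.126, 0.484, 0.256] pointing down, gripper open.
Joint ranges: [-2.72, 2.72], [-1.05, 1.87], [-1.09, 1.28], [-1.99, 2.15], [-1.42, 1.44], [-3.14, 3.14]. Speed limits (rad/s): [2.79, 2.79, 3.14, 3.14, 3.14, 3.14].

## Interface

Orientations are given as a unit quaternion [x, y, z, w].
In Python, from workcell import bot gives the robot as it stands. The module is installed in compiled form; this text tells all that it offers.
- The arm moves only by the shell command python3 -m pendant 'ROWS'. ROWS is JSON, one flat list of numbers, 7 for each row, row after row: the shift along the tool's x, y, z normalised to -1 to 1, where 1 is 0.5 m, then the turn, a rotation vector about the tool's x, y, z normalised to -1 to 1, where 1 is 180 degrees, then the opening, from 0 (shut) to 1 (fully open). In form: [tx, ty, tz, ax, ay, az, fingers, tx, ty, tz, ax, ay, az, fingers, ...]. A call has exactly 10 rows; each row is the pose to reach, as a shift and turn from the pose commanded when the call began, along the tool's axes at that moment, turning the shorter way round; what a row does not reach only later rows make up. A row lasts 1/12 s, in which the tool goes at most 41.7 mm and 7.16 degrees, less where a joint would pass 70% of its speed; a pose out of reach is approached as far as the arm can. A call with a number of a shift or a turn outside -1 to 1 is refused whole. A call with a gripper value outside its range is refused whole. The fingers move at their own pace and stop on an object; the grip force is fixed at half the most. Time passes only in rows, so rows that repeat a pose let the fingers close, or fill a call up. It gives the time, the measured TCP pose, the force, the opening and the grip force at its end, in the units of the state.
- bot.get_obs(): the state, without advancing time (a new reading comes with each control period).
- bot.camera(name): name is "scene" or "side" or "wrist"; returns a dict with "pixels" (480x640x3 uint8, red, green, blue), "mtx" (3x3 intrinsics, pixels), "cam_to_world" (4x4, takes a point from camera to world coordinates); the wrist camera has in their place "hand_eye" (4x4, takes a point from camera to tool coordinates, whose origin is the TCP and whose axes are the flange's). Camera axes: x right, y up, looking along -z (the intrinsics and any distortion apply to the point x, -y, -z); pixel columns grow to the right and rows downward; lengths in m; the calibration is good to about 2 mm. A picture is of the moment at which its call begins: read the wrist's pose just before it. There is no depth.
- bot.job_done(): hands the job in; it is judged then, once.
The state is a dict: "clock": time; "joint_pos": joint angles; "joint_vel": joint speeds; "tau": joint torques, N m; "eef_pos": TCP position; "tool_rot": TCP orientation; "ft_force": force on the tool from outside, world axes, zero at the start; "ft_torque": the same for the moment, N m; "grip_width": finger opening in m; "grasp_force": force on a finger pad.
Only numpy, scipy, OpenCV 4.12 (cv2) and the standard library are available. Lean on these libraries where they do the work, as an engineer would, in place of code of your own. Each camera call takes 0.05 s, during which the arm holds its last target. There are 200 camera calls.

## Working session

There is one attempt and no reset: what is moved stays moved. The work goes in short steps, Python scripts to look and compute and a shell command to move; the robot and the scene stay as the last step left them, time stands still between calls to the robot, and variables do not carry over. Pictures are saved under pics/ and viewed, at most 10 in all, crops included, and the job is handed in when it is done.

```bash
mkdir -p pics; python3 - <<'E'
from workcell import bot
import cv2,numpy as np
o=bot.get_obs();print({k:np.round(v,3).tolist() for k,v in o.items()})
for n in("scene","side"):
    c=bot.camera(n);cv2.imwrite(f"pics/{n}.png",c["pixels"][:,:,::-1])
    np.savez(f"{n}.npz",**c);print(n,c["mtx"].round(1).tolist(),c["cam_to_world"].round(3).tolist(),c.keys())
E
```

```text
{'clock': 0.0, 'joint_pos': [1.316, 0.241, 0.004, 1.335, -0.0, 1.571], 'joint_vel': [0.001, 0.0, -0.0, -0.0, -0.0, 0.0], 'tau': [-0.001, -37.232, 25.241, 0.017, -0.0, 0.0], 'eef_pos': [0.126, 0.483, 0.255], 'tool_rot': [0.127, 0.992, -0.001, -0.0], 'ft_force': [-0.493, -0.416, 0.278], 'ft_torque': [0.024, -0.018, 0.002], 'grasp_force': 0.0, 'grip_width': 0.086}
scene [[483.6, 0.0, 314.3], [0.0, 483.6, 239.7], [0.0, 0.0, 1.0]] [[-0.716, -0.421, 0.556, 1.095], [0.698, -0.433, 0.571, 0.573], [0.001, 0.797, 0.604, 0.737], [0.0, 0.0, 0.0, 1.0]] dict_keys(['pixels', 'mtx', 'cam_to_world'])
side [[439.1, 0.0, 319.9], [0.0, 439.1, 240.1], [0.0, 0.0, 1.0]] [[-0.92, 0.224, -0.322, 0.246], [-0.392, -0.551, 0.737, 0.733], [-0.013, 0.804, 0.594, 0.734], [0.0, 0.0, 0.0, 1.0]] dict_keys(['pixels', 'mtx', 'cam_to_world'])
```

View pics/scene.png

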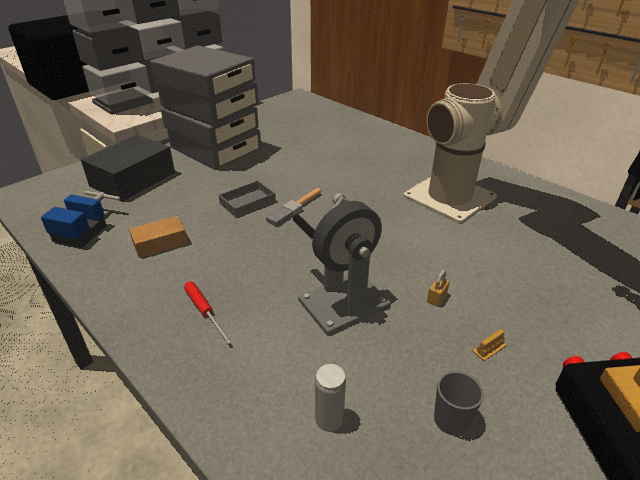

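View pics/side.png

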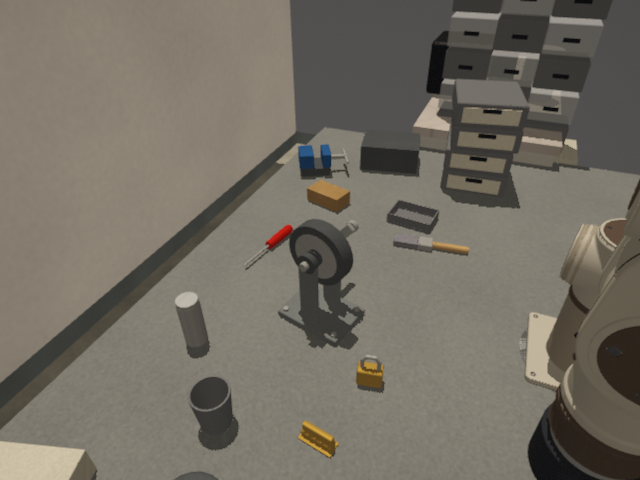

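The scene view shows the stand with its wheel at about (347,235), a near axle boss at about (364,252) and a dark rod at about (300,222). In the side view the wheel is at about (321,252). I'll enlarge both to get exact points.

```bash
python3 - <<'E'
import cv2,numpy as np
a=cv2.imread("pics/scene.png")[180:340,260:400];b=cv2.imread("pics/side.png")[200:360,260:400]
f=lambda i:cv2.resize(cv2.convertScaleAbs(i,alpha=1.6,beta=10),(525,600),interpolation=cv2.INTER_CUBIC)
cv2.imwrite("pics/z1.png",cv2.resize(np.hstack([f(a),f(b)]),(800,457)))
E
```

```text
(no output)
```

View pics/z1.png

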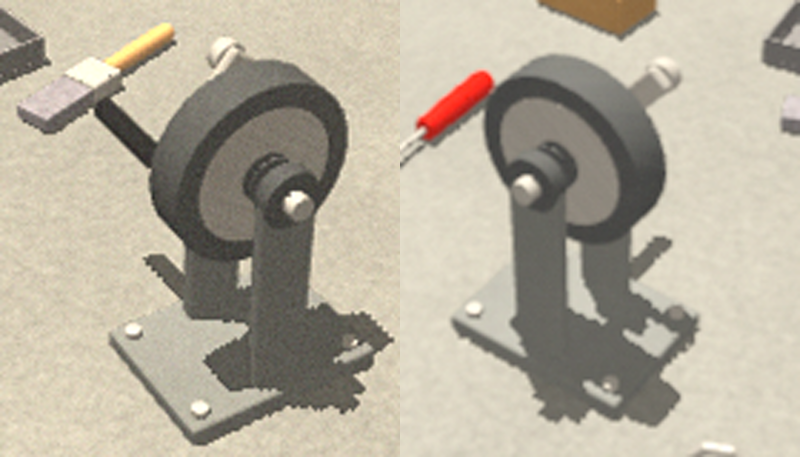

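The enlarged views show the axle's near end (scene 364.7,251.8; side 303.8,266.5), the base bolts, and the handle's free end (scene ~295,216). The balance end of the crank sits at scene ~(339,198) and side ~(352,225).

```bash
cat > h.py <<'E'
import numpy as np
C={n:dict(np.load(f"{n}.npz")) for n in("scene","side")}
def ray(n,p):
    c=C[n];d=np.linalg.inv(c["mtx"])@[p[0],p[1],1];T=c["cam_to_world"];return T[:3,3],T[:3,:3]@(d*[1,-1,-1])
def plane(n,p,z): o,d=ray(n,p);return o+d*(z-o[2])/d[2]
def tri(p,q):
    A=[];b=[]
    for n,x in(("scene",p),("side",q)):
        o,d=ray(n,x);d/=np.linalg.norm(d);P=np.eye(3)-np.outer(d,d);A.append(P);b.append(P@o)
    return np.linalg.lstsq(np.vstack(A),np.hstack(b),rcond=None)[0]
def proj(n,X):
    T=C[n]["cam_to_world"];v=(T[:3,:3].T@(np.array(X)-T[:3,3]))*[1,-1,-1];v=C[n]["mtx"]@v;return v[:2]/v[2]
a=lambda x,y:(260+x/2.857,180+y/2.857)
b=lambda x,y:(260+(x-400)/2.857,200+y/2.857)
E
python3 - <<'E'
from h import *
np.set_printoptions(precision=3,suppress=True)
print("axle+",tri(a(299,205),b(525,190)))
print("knob",tri(a(230,45),b(665,70)))
print("bolts sc",[plane("scene",a(*p),.02) for p in((133,330),(200,408),(350,342))])
print("bolts si",[plane("side",b(*p),.02) for p in((474,309),(610,383),(675,313))])
print("handle ray",*ray("scene",a(100,103)),*ray("scene",a(150,155)))
E
```

```text
axle+ [0.541 0.139 0.18 ]
knob [0.482 0.021 0.222]
bolts sc [array([0.584, 0.026, 0.02 ]), array([0.604, 0.115, 0.02 ]), array([0.478, 0.146, 0.02 ])]
bolts si [array([0.603, 0.116, 0.02 ]), array([0.475, 0.146, 0.02 ]), array([0.454, 0.059, 0.02 ])]
handle ray [1.095 0.573 0.737] [-0.548 -0.62  -0.565] [1.095 0.573 0.737] [-0.558 -0.578 -0.595]
```

```bash
cat >> h.py <<'E'
from scipy.spatial.transform import Rotation as R
c0=np.array([.5295,.0865,.18]);yaw=np.deg2rad(-13.6)
sx=np.array([np.cos(yaw),np.sin(yaw),0]);sy=np.array([-sx[1],sx[0],0]);ez=np.array([0,0,1.])
tilt=np.deg2rad(35)
ty=sx;tz=np.sin(tilt)*sy-np.cos(tilt)*ez;tx=np.cross(ty,tz);RT=R.from_matrix(np.c_[tx,ty,tz])
def handle(deg,y=-.123,r=.045): t=np.deg2rad(deg);return c0+sx*r*np.sin(t)+ez*r*np.cos(t)+sy*y
def tcp(deg,back=0,**k): return handle(deg,**k)-(.006+back)*tz
def rel(p,Rt,p0,R0): return np.r_[R0.inv().apply(p-p0)/.5,(R0.inv()*Rt).as_rotvec()/np.pi].round(3).tolist()
E
python3 - <<'E'
from h import *
from workcell import bot
np.set_printoptions(precision=3,suppress=True)
for d in(133,143,153):print(d,proj("scene",handle(d,-.153)),proj("scene",handle(d,-.1)),"knob",proj("scene",handle(d+180,-.075,.05)),proj("side",handle(d+180,-.075,.05)))
print("meas",a(100,103),a(125,130),a(230,45),b(665,70),"brush",plane("scene",a(70,90),.02))
o=bot.get_obs();R0=R.from_quat(o["tool_rot"]);p0=np.array(o["eef_pos"])
for p in(np.array([.38,.15,.42]),tcp(143,.15)+[-.05,-.05,.1],tcp(143,.12)):print(p,rel(p,RT,p0,R0))
E
```

```text
133 [295.031 216.355] [307.369 228.802] knob [343.187 198.698] [355.417 227.928]
143 [297.455 217.586] [309.812 230.01 ] knob [340.588 197.11 ] [352.88  224.566]
153 [300.175 218.281] [312.567 230.665] knob [337.551 196.145] [349.954 221.544]
meas (295.0017500875044, 216.0518025901295) (303.7521876093805, 225.50227511375567) (340.50402520126005, 195.75078753937697) (352.7546377318866, 224.50122506125305) brush [ 0.405 -0.248  0.02 ]
[0.38 0.15 0.42] [-0.66, -0.518, -0.328, -0.151, 0.154, 0.478]
[ 0.456 -0.176  0.372] [-0.971, -1.111, -0.231, -0.151, 0.154, 0.478]
[ 0.51  -0.11   0.247] [-1.042, -0.954, 0.018, -0.151, 0.154, 0.478]
```

```bash
python3 -m pendant '[-0.3,-0.2,-0.3,-0.05,0.05,0.15,1,-0.66,-0.518,-0.3,-0.151,0.154,0.478,1,-0.66,-0.518,-0.3,-0.151,0.154,0.478,1,-0.66,-0.518,-0.3,-0.151,0.154,0.478,1,-0.66,-0.518,-0.3,-0.151,0.154,0.478,1,-0.66,-0.518,-0.3,-0.151,0.154,0.478,1,-0.66,-0.518,-0.3,-0.151,0.154,0.478,1,-0.66,-0.518,-0.3,-0.151,0.154,0.478,1,-0.66,-0.518,-0.3,-0.151,0.154,0.478,1,-0.66,-0.518,-0.3,-0.151,0.154,0.478,1]'
python3 - <<'E'
from h import *
from workcell import bot
o=bot.get_obs();R0=R.from_quat(o["tool_rot"]);p0=np.array(o["eef_pos"]);print(p0,o["joint_pos"])
for p in(tcp(141,.15)+[-.08,-.02,.1],tcp(141,.12)):print(p,rel(p,RT,p0,R0))
E
```

```text
clock: 0.93
eef_pos: [0.3624, 0.1723, 0.3974]
tool_rot: [0.634, 0.734, 0.19, -0.149]
ft_force: [0.7, 0.9, -1.2]
grip_width: 0.0853
grasp_force: 0.0
[0.36242936 0.17226911 0.39743495] [ 0.11623015 -0.08389157 -0.07352329  1.49491789  0.48190702  1.56161984]
[ 0.42706286 -0.14667934  0.37281615] [-0.6, 0.044, -0.253, -0.035, 0.036, 0.113]
[ 0.51110902 -0.10995453  0.24824159] [-0.676, 0.197, 0.005, -0.035, 0.036, 0.113]
```

```bash
python3 -m pendant '[-0.6,0.044,-0.253,-0.035,0.036,0.113,1,-0.6,0.044,-0.253,-0.035,0.036,0.113,1,-0.6,0.044,-0.253,-0.035,0.036,0.113,1,-0.6,0.044,-0.253,-0.035,0.036,0.113,1,-0.6,0.044,-0.253,-0.035,0.036,0.113,1,-0.6,0.044,-0.253,-0.035,0.036,0.113,1,-0.6,0.044,-0.253,-0.035,0.036,0.113,1,-0.6,0.044,-0.253,-0.035,0.036,0.113,1,-0.676,0.197,0.005,-0.035,0.036,0.113,1,-0.676,0.197,0.005,-0.035,0.036,0.113,1]'
python3 - <<'E'
from h import *
from workcell import bot
o=bot.get_obs();R0=R.from_quat(o["tool_rot"]);p0=np.array(o["eef_pos"]);print(p0,o["joint_pos"])
for p in(tcp(141,.10),tcp(141,.0)):print(p,rel(p,RT,p0,R0))
E
```

```text
clock: 1.77
eef_pos: [0.4751, -0.1286, 0.3051]
tool_rot: [0.75, 0.59, 0.236, -0.184]
ft_force: [0.3, -0.7, -0.5]
grip_width: 0.0854
grasp_force: 0.0
[ 0.47505742 -0.12855206  0.30511872] [-0.57479464  0.32840093  0.1148833   1.58154706  0.57038003  1.16658529]
[ 0.51380646 -0.09880465  0.23185855] [-0.021, 0.061, 0.164, 0.001, 0.001, 0.0]
[ 0.52729366 -0.04305525  0.14994334] [-0.021, 0.061, 0.364, 0.001, 0.001, 0.0]
```

Move to 100 mm before the grasp and look with the wrist camera.

```bash
python3 -m pendant '[-0.021,0.061,0.164,0.001,0.001,0,1,-0.021,0.061,0.164,0.001,0.001,0,1,-0.021,0.061,0.164,0.001,0.001,0,1,-0.021,0.061,0.164,0.001,0.001,0,1,-0.021,0.061,0.164,0.001,0.001,0,1,-0.021,0.061,0.164,0.001,0.001,0,1,-0.021,0.061,0.164,0.001,0.001,0,1,-0.021,0.061,0.164,0.001,0.001,0,1,-0.021,0.061,0.164,0.001,0.001,0,1,-0.021,0.061,0.164,0.001,0.001,0,1]'
python3 - <<'E'
from h import *
from workcell import bot
import cv2
o=bot.get_obs();c=bot.camera("wrist")
T=np.eye(4);T[:3,:3]=R.from_quat(o["tool_rot"]).as_matrix();T[:3,3]=o["eef_pos"];c["cam_to_world"]=T@c["hand_eye"]
np.savez("wrist.npz",**c);C["wrist"]=c
im=c["pixels"][:,:,::-1].copy();print(o["eef_pos"],rel(tcp(141,0),RT,T[:3,3],R.from_quat(o["tool_rot"])))
for y in(-.153,-.123,-.07):
    p=proj("wrist",handle(141,y));print(p);cv2.circle(im,tuple(int(v) for v in p),3,(0,0,255),1)
cv2.imwrite("pics/w1.png",im)
E
```

```text
clock: 2.6
eef_pos: [0.512, -0.0946, 0.2333]
tool_rot: [0.747, 0.593, 0.236, -0.188]
ft_force: [0.5, 0.0, -0.5]
grip_width: 0.0853
grasp_force: 0.0
[ 0.51201496 -0.09460685  0.23333939] [-0.008, 0.007, 0.198, -0.002, -0.0, 0.002]
[320.34821719 290.54100313]
[320.57251761 247.72404313]
[320.92720051 180.01822442]
```

View pics/w1.png

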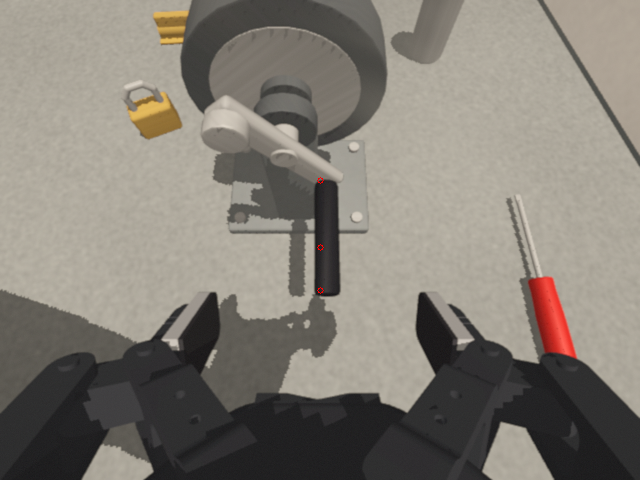

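The rod's centre line is at column ~327.5 and rows 180–293, about 5 mm (+x) off the prediction. I'll fit the angle and centre using the hub bolt (284,157) and the arm ends.

```bash
python3 - <<'E'
from h import *
C["wrist"]=dict(np.load("wrist.npz"))
np.set_printoptions(precision=1,suppress=True)
for y in(-.058,-.068,-.075):print(y,"hub",proj("wrist",handle(0,y,0)))
for d in(125,130,134,138):print(d,[proj("wrist",handle(d,y)) for y in(-.153,-.07)],proj("wrist",handle(d+180,-.085,.045)))
print("plane hub x",proj("wrist",handle(0,-.042,0)),"bolts",proj("wrist",c0+sx*.065-sy*.045-ez*.162),proj("wrist",c0-sx*.065-sy*.045-ez*.162))
E
```

```text
-0.058 hub [278.8 138.5]
-0.068 hub [278.1 151.6]
-0.075 hub [277.6 161. ]
125 [array([333.7, 288.4]), array([332.8, 174.1])] [206.5 151.9]
130 [array([329.8, 289.1]), array([329.4, 176.2])] [209.  148.9]
134 [array([326.5, 289.7]), array([326.4, 177.7])] [211.5 146.5]
138 [array([323. , 290.2]), array([323.3, 179.1])] [214.5 144.2]
plane hub x [279.9 118.4] bolts [352.4 213.7] [237.9 212.9]
```

```bash
cat >> h.py <<'E'
c0=c0+.004*sx
E
python3 - <<'E'
from h import *
from workcell import bot
o=bot.get_obs();print(rel(tcp(139),RT,np.array(o["eef_pos"]),R.from_quat(o["tool_rot"])))
C["wrist"]=dict(np.load("wrist.npz"))
print(proj("wrist",handle(139,-.153)),proj("wrist",handle(0,-.068,0)))
E
```

```text
[-0.007, 0.017, 0.196, -0.002, -0.001, 0.002]
[328.13065955 290.35835233] [284.24644177 151.64041932]
```

```bash
python3 -m pendant '[-0.007,0.017,0.05,-0.002,-0.001,0.002,1,-0.007,0.017,0.1,-0.002,-0.001,0.002,1,-0.007,0.017,0.15,-0.002,-0.001,0.002,1,-0.007,0.017,0.18,-0.002,-0.001,0.002,1,-0.007,0.017,0.196,-0.002,-0.001,0.002,1,-0.007,0.017,0.196,-0.002,-0.001,0.002,1,-0.007,0.017,0.196,-0.002,-0.001,0.002,1,-0.007,0.017,0.196,-0.002,-0.001,0.002,1,-0.007,0.017,0.196,-0.002,-0.001,0.002,0,-0.007,0.017,0.196,-0.002,-0.001,0.002,0]'
```

```text
clock: 3.48
eef_pos: [0.5327, -0.0447, 0.1512]
tool_rot: [0.75, 0.59, 0.236, -0.185]
ft_force: [-0.1, 0.9, -0.2]
grip_width: 0.0639
grasp_force: 0.0
```

```bash
python3 -m pendant '[0,0,0,0,0,0,0,0,0,0,0,0,0,0,0,0,0,0,0,0,0,0,0,0,0,0,0,0,0,0,0,0,0,0,0,0,0,0,0,0,0,0,0,0,0,0,0,0,0,0,0,0,0,0,0,0,0,0,0,0,0,0,0,0,0,0,0,0,0,0]'
python3 - <<'E'
from h import *
from workcell import bot
import cv2
o=bot.get_obs();c=bot.camera("wrist");cv2.imwrite("pics/w2.png",c["pixels"][:,:,::-1])
q=np.array(o["eef_pos"])+.006*tz-c0;print("grasp in stand",q@sx,q@sy,q[2],np.linalg.norm([q@sx,q[2]]),np.degrees(np.arctan2(q@sx,q[2])),(RT.inv()*R.from_quat(o["tool_rot"])).as_rotvec(True),o["ft_force"])
E
```

```text
clock: 4.32
eef_pos: [0.5316, -0.044, 0.1506]
tool_rot: [0.75, 0.59, 0.235, -0.186]
ft_force: [-5.4, -3.1, 5.3]
grip_width: 0.0165
grasp_force: 58.5
grasp in stand 0.02873763044082946 -0.1229361711409442 -0.03429219119581664 0.04474154423311887 140.03623250810864 [ 0.09647144 -0.08786608  0.05772436] [-5.35264271 -3.08423541  5.27643361]
```

View pics/w2.png

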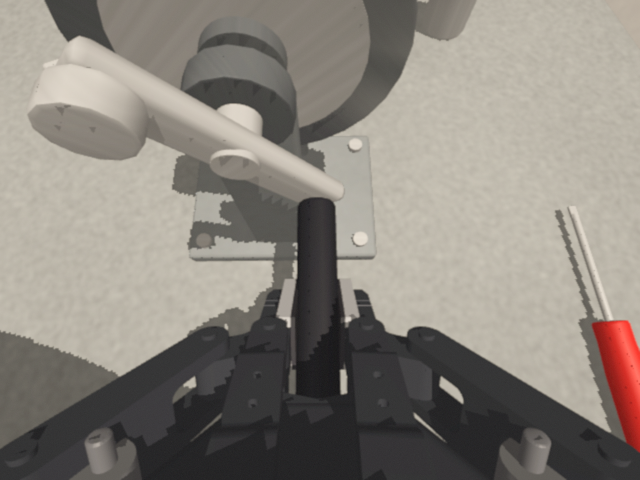

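Gripped: the rod sits between the pads and the fitted radius is 44.7 mm. Next I'll print the rows for turning 45° per call.

```bash
cat >> h.py <<'E'
def arc(a0,a1,off,n=10,dc=(0,0),y0=0):
    "rows (tool-axis shifts) from handle angle a0 to a1; off = carried rounding (tool units); returns new off"
    f=lambda d:np.array([sx@(handle(d)-c0),handle(d)[2]-c0[2]])
    out=[]
    for k in range(1,n+1):
        d=f(a0+(a1-a0)*k/n)-f(a0)+np.array(dc)*k/n
        v=np.array([np.sin(tilt)*d[1],d[0],-np.cos(tilt)*d[1]])/.5+off
        out.append(v.round(3))
    return out,v-out[-1]
def show(rows): return "["+",".join(",".join(f"{x:g}" for x in r+0.)+",0,0,0,0" for r in rows)+"]"
E
python3 - <<'E'
from h import *
off=np.zeros(3)
for k in range(8):
    r,off=arc(139+45*k,184+45*k,off);print(139+45*k,show(r))
print(off)
E
```

```text
139 [-0.003,-0.006,0.004,0,0,0,0,-0.005,-0.011,0.007,0,0,0,0,-0.007,-0.017,0.01,0,0,0,0,-0.009,-0.024,0.012,0,0,0,0,-0.01,-0.03,0.014,0,0,0,0,-0.011,-0.037,0.016,0,0,0,0,-0.012,-0.044,0.017,0,0,0,0,-0.012,-0.051,0.018,0,0,0,0,-0.013,-0.058,0.018,0,0,0,0,-0.013,-0.065,0.018,0,0,0,0]
184 [0.001,-0.007,-0.001,0,0,0,0,0.002,-0.014,-0.002,0,0,0,0,0.003,-0.021,-0.003,0,0,0,0,0.004,-0.028,-0.005,0,0,0,0,0.006,-0.034,-0.008,0,0,0,0,0.008,-0.04,-0.01,0,0,0,0,0.01,-0.046,-0.014,0,0,0,0,0.012,-0.052,-0.017,0,0,0,0,0.015,-0.057,-0.021,0,0,0,0,0.018,-0.062,-0.025,0,0,0,0]
229 [0.003,-0.004,-0.005,0,0,0,0,0.007,-0.008,-0.01,0,0,0,0,0.01,-0.012,-0.015,0,0,0,0,0.014,-0.015,-0.02,0,0,0,0,0.018,-0.017,-0.025,0,0,0,0,0.021,-0.019,-0.031,0,0,0,0,0.025,-0.021,-0.036,0,0,0,0,0.029,-0.022,-0.042,0,0,0,0,0.034,-0.022,-0.048,0,0,0,0,0.038,-0.022,-0.054,0,0,0,0]
274 [0.004,0.001,-0.006,0,0,0,0,0.008,0.002,-0.011,0,0,0,0,0.011,0.004,-0.017,0,0,0,0,0.015,0.007,-0.022,0,0,0,0,0.019,0.009,-0.028,0,0,0,0,0.023,0.013,-0.033,0,0,0,0,0.026,0.017,-0.037,0,0,0,0,0.029,0.021,-0.042,0,0,0,0,0.032,0.026,-0.046,0,0,0,0,0.0
[... 468 characters left out ...]
013,0,0,0,0,-0.011,0.052,0.017,0,0,0,0,-0.014,0.057,0.021,0,0,0,0,-0.017,0.062,0.025,0,0,0,0]
409 [-0.003,0.004,0.005,0,0,0,0,-0.007,0.008,0.009,0,0,0,0,-0.01,0.012,0.014,0,0,0,0,-0.014,0.015,0.02,0,0,0,0,-0.018,0.017,0.025,0,0,0,0,-0.022,0.019,0.031,0,0,0,0,-0.026,0.021,0.036,0,0,0,0,-0.03,0.022,0.042,0,0,0,0,-0.034,0.022,0.048,0,0,0,0,-0.038,0.022,0.054,0,0,0,0]
454 [-0.004,-0.001,0.005,0,0,0,0,-0.008,-0.002,0.011,0,0,0,0,-0.012,-0.004,0.017,0,0,0,0,-0.015,-0.007,0.022,0,0,0,0,-0.019,-0.01,0.027,0,0,0,0,-0.023,-0.013,0.032,0,0,0,0,-0.026,-0.017,0.037,0,0,0,0,-0.029,-0.021,0.042,0,0,0,0,-0.032,-0.026,0.046,0,0,0,0,-0.035,-0.031,0.05,0,0,0,0]
[ 3.46944695e-17  2.28983499e-16 -3.46944695e-17]
```

```bash
python3 -m pendant '[-0.003,-0.006,0.004,0,0,0,0,-0.005,-0.011,0.007,0,0,0,0,-0.007,-0.017,0.01,0,0,0,0,-0.009,-0.024,0.012,0,0,0,0,-0.01,-0.03,0.014,0,0,0,0,-0.011,-0.037,0.016,0,0,0,0,-0.012,-0.044,0.017,0,0,0,0,-0.012,-0.051,0.018,0,0,0,0,-0.013,-0.058,0.018,0,0,0,0,-0.013,-0.065,0.018,0,0,0,0]'
```

```text
clock: 5.2
eef_pos: [0.5052, -0.038, 0.1398]
tool_rot: [0.749, 0.592, 0.238, -0.182]
ft_force: [11.4, -0.5, -6.1]
grip_width: 0.0163
grasp_force: 58.7
```

```bash
python3 -m pendant '[0.001,-0.007,-0.001,0,0,0,0,0.002,-0.014,-0.002,0,0,0,0,0.003,-0.021,-0.003,0,0,0,0,0.004,-0.028,-0.005,0,0,0,0,0.006,-0.034,-0.008,0,0,0,0,0.008,-0.04,-0.01,0,0,0,0,0.01,-0.046,-0.014,0,0,0,0,0.012,-0.052,-0.017,0,0,0,0,0.015,-0.057,-0.021,0,0,0,0,0.018,-0.062,-0.025,0,0,0,0]'
python3 -m pendant '[0.003,-0.004,-0.005,0,0,0,0,0.007,-0.008,-0.01,0,0,0,0,0.01,-0.012,-0.015,0,0,0,0,0.014,-0.015,-0.02,0,0,0,0,0.018,-0.017,-0.025,0,0,0,0,0.021,-0.019,-0.031,0,0,0,0,0.025,-0.021,-0.036,0,0,0,0,0.029,-0.022,-0.042,0,0,0,0,0.034,-0.022,-0.048,0,0,0,0,0.038,-0.022,-0.054,0,0,0,0]'
```

```text
clock: 6.03
eef_pos: [0.4705, -0.0299, 0.1541]
tool_rot: [0.75, 0.59, 0.235, -0.185]
ft_force: [2.7, -4.9, -6.5]
grip_width: 0.016
grasp_force: 59.1
clock: 6.87
eef_pos: [0.4589, -0.0271, 0.1878]
tool_rot: [0.75, 0.59, 0.234, -0.186]
ft_force: [-1.3, -7.7, -1.0]
grip_width: 0.0162
grasp_force: 59.6
```

```bash
python3 -m pendant '[0.004,0.001,-0.006,0,0,0,0,0.008,0.002,-0.011,0,0,0,0,0.011,0.004,-0.017,0,0,0,0,0.015,0.007,-0.022,0,0,0,0,0.019,0.009,-0.028,0,0,0,0,0.023,0.013,-0.033,0,0,0,0,0.026,0.017,-0.037,0,0,0,0,0.029,0.021,-0.042,0,0,0,0,0.032,0.026,-0.046,0,0,0,0,0.035,0.031,-0.05,0,0,0,0]'
python3 -m pendant '[0.002,0.005,-0.004,0,0,0,0,0.005,0.011,-0.007,0,0,0,0,0.007,0.017,-0.01,0,0,0,0,0.008,0.024,-0.013,0,0,0,0,0.01,0.03,-0.015,0,0,0,0,0.011,0.037,-0.016,0,0,0,0,0.012,0.044,-0.017,0,0,0,0,0.012,0.051,-0.018,0,0,0,0,0.013,0.058,-0.018,0,0,0,0,0.012,0.065,-0.018,0,0,0,0]'
python3 -m pendant '[0,0.007,0,0,0,0,0,-0.001,0.014,0.002,0,0,0,0,-0.002,0.021,0.003,0,0,0,0,-0.003,0.028,0.005,0,0,0,0,-0.005,0.034,0.007,0,0,0,0,-0.007,0.04,0.01,0,0,0,0,-0.009,0.046,0.013,0,0,0,0,-0.011,0.052,0.017,0,0,0,0,-0.014,0.057,0.021,0,0,0,0,-0.017,0.062,0.025,0,0,0,0]'
python3 -m pendant '[-0.003,0.004,0.005,0,0,0,0,-0.007,0.008,0.009,0,0,0,0,-0.01,0.012,0.014,0,0,0,0,-0.014,0.015,0.02,0,0,0,0,-0.018,0.017,0.025,0,0,0,0,-0.022,0.019,0.031,0,0,0,0,-0.026,0.021,0.036,0,0,0,0,-0.03,0.022,0.042,0,0,0,0,-0.034,0.022,0.048,0,0,0,0,-0.038,0.022,0.054,0,0,0,0]'
python3 -m pendant '[-0.004,-0.001,0.005,0,0,0,0,-0.008,-0.002,0.011,0,0,0,0,-0.012,-0.004,0.017,0,0,0,0,-0.015,-0.007,0.022,0,0,0,0,-0.019,-0.01,0.027,0,0,0,0,-0.023,-0.013,0.032,0,0,0,0,-0.026,-0.017,0.037,0,0,0,0,-0.029,-0.021,0.042,0,0,0,0,-0.032,-0.026,0.046,0,0,0,0,-0.035,-0.031,0.05,0,0,0,0]'
```

```text
clock: 7.7
eef_pos: [0.474, -0.0306, 0.2186]
tool_rot: [0.75, 0.59, 0.234, -0.186]
ft_force: [-2.3, -7.3, -1.5]
grip_width: 0.0165
grasp_force: 59.9
clock: 8.53
eef_pos: [0.5055, -0.038, 0.2295]
tool_rot: [0.75, 0.59, 0.235, -0.186]
ft_force: [-3.8, -5.7, 2.6]
grip_width: 0.0164
grasp_force: 60.0
clock: 9.37
eef_pos: [0.5353, -0.0448, 0.2148]
tool_rot: [0.75, 0.589, 0.235, -0.187]
ft_force: [-7.4, -5.8, 4.3]
grip_width: 0.0165
grasp_force: 60.3
clock: 10.2
eef_pos: [0.5466, -0.0474, 0.1833]
tool_rot: [0.75, 0.589, 0.236, -0.186]
ft_force: [-8.3, -5.7, 11.9]
grip_width: 0.0162
grasp_force: 60.9
clock: 11.03
eef_pos: [0.536, -0.045, 0.1553]
tool_rot: [0.749, 0.59, 0.24, -0.182]
ft_force: [3.3, -7.0, 12.4]
grip_width: 0.0166
grasp_force: 61.1
```

```bash
python3 - <<'E'
from h import *
off=np.zeros(3)
for k in range(8):
    r,off=arc(499-45*k,454-45*k,off);print(499-45*k,show(r))
E
```

```text
499 [0.003,0.005,-0.004,0,0,0,0,0.006,0.01,-0.008,0,0,0,0,0.009,0.014,-0.013,0,0,0,0,0.012,0.018,-0.018,0,0,0,0,0.016,0.021,-0.023,0,0,0,0,0.02,0.024,-0.028,0,0,0,0,0.023,0.027,-0.033,0,0,0,0,0.027,0.029,-0.039,0,0,0,0,0.031,0.03,-0.045,0,0,0,0,0.035,0.031,-0.05,0,0,0,0]
454 [0.004,0,-0.006,0,0,0,0,0.008,0,-0.012,0,0,0,0,0.012,-0.001,-0.018,0,0,0,0,0.016,-0.003,-0.023,0,0,0,0,0.02,-0.005,-0.029,0,0,0,0,0.024,-0.007,-0.034,0,0,0,0,0.028,-0.01,-0.04,0,0,0,0,0.031,-0.014,-0.045,0,0,0,0,0.035,-0.018,-0.049,0,0,0,0,0.038,-0.022,-0.054,0,0,0,0]
409 [0.003,-0.005,-0.004,0,0,0,0,0.006,-0.01,-0.008,0,0,0,0,0.008,-0.016,-0.012,0,0,0,0,0.01,-0.022,-0.015,0,0,0,0,0.012,-0.028,-0.018,0,0,0,0,0.014,-0.034,-0.02,0,0,0,0,0.015,-0.041,-0.022,0,0,0,0,0.016,-0.048,-0.023,0,0,0,0,0.017,-0.055,-0.025,0,0,0,0,0.017,-0.062,-0.025,0,0,0,0]
364 [0.001,-0.007,0,0,0,0,0,0,-0.014,0,0,0,0,0,0,-0.021,0.001,0,0,0,0,-0.001,-0.028,0.002,0,0,0,0,-0.002,-0.035,0.003,0,0,0,0,-0.004,-0.041,0.005,0,0,0,0,-0.005,-0.048,0.008,0,0,0,0,-0.007,-0.054,0.011,0,0,0,0,-0.01,-0.06,0.014,0,0,0,0,-0.012,-0.065,0.018,0,0,0,0]
319 [-0
[... 374 characters left out ...]
0,0,0,-0.02,0.005,0.029,0,0,0,0,-0.024,0.007,0.034,0,0,0,0,-0.028,0.01,0.039,0,0,0,0,-0.031,0.014,0.044,0,0,0,0,-0.035,0.018,0.049,0,0,0,0,-0.038,0.022,0.054,0,0,0,0]
229 [-0.003,0.005,0.004,0,0,0,0,-0.006,0.01,0.008,0,0,0,0,-0.008,0.016,0.011,0,0,0,0,-0.01,0.022,0.015,0,0,0,0,-0.012,0.028,0.017,0,0,0,0,-0.014,0.034,0.02,0,0,0,0,-0.015,0.041,0.022,0,0,0,0,-0.016,0.048,0.023,0,0,0,0,-0.017,0.055,0.024,0,0,0,0,-0.018,0.062,0.025,0,0,0,0]
184 [0,0.007,0,0,0,0,0,0.001,0.014,0,0,0,0,0,0.001,0.021,-0.001,0,0,0,0,0.002,0.028,-0.002,0,0,0,0,0.003,0.035,-0.004,0,0,0,0,0.004,0.041,-0.006,0,0,0,0,0.006,0.048,-0.008,0,0,0,0,0.008,0.054,-0.011,0,0,0,0,0.01,0.059,-0.014,0,0,0,0,0.013,0.065,-0.018,0,0,0,0]
```

```bash
python3 -m pendant '[0.003,0.005,-0.004,0,0,0,0,0.006,0.01,-0.008,0,0,0,0,0.009,0.014,-0.013,0,0,0,0,0.012,0.018,-0.018,0,0,0,0,0.016,0.021,-0.023,0,0,0,0,0.02,0.024,-0.028,0,0,0,0,0.023,0.027,-0.033,0,0,0,0,0.027,0.029,-0.039,0,0,0,0,0.031,0.03,-0.045,0,0,0,0,0.035,0.031,-0.05,0,0,0,0]'
python3 -m pendant '[0.004,0,-0.006,0,0,0,0,0.008,0,-0.012,0,0,0,0,0.012,-0.001,-0.018,0,0,0,0,0.016,-0.003,-0.023,0,0,0,0,0.02,-0.005,-0.029,0,0,0,0,0.024,-0.007,-0.034,0,0,0,0,0.028,-0.01,-0.04,0,0,0,0,0.031,-0.014,-0.045,0,0,0,0,0.035,-0.018,-0.049,0,0,0,0,0.038,-0.022,-0.054,0,0,0,0]'
python3 -m pendant '[0.003,-0.005,-0.004,0,0,0,0,0.006,-0.01,-0.008,0,0,0,0,0.008,-0.016,-0.012,0,0,0,0,0.01,-0.022,-0.015,0,0,0,0,0.012,-0.028,-0.018,0,0,0,0,0.014,-0.034,-0.02,0,0,0,0,0.015,-0.041,-0.022,0,0,0,0,0.016,-0.048,-0.023,0,0,0,0,0.017,-0.055,-0.025,0,0,0,0,0.017,-0.062,-0.025,0,0,0,0]'
python3 -m pendant '[0.001,-0.007,0,0,0,0,0,0,-0.014,0,0,0,0,0,0,-0.021,0.001,0,0,0,0,-0.001,-0.028,0.002,0,0,0,0,-0.002,-0.035,0.003,0,0,0,0,-0.004,-0.041,0.005,0,0,0,0,-0.005,-0.048,0.008,0,0,0,0,-0.007,-0.054,0.011,0,0,0,0,-0.01,-0.06,0.014,0,0,0,0,-0.012,-0.065,0.018,0,0,0,0]'
python3 -m pendant '[-0.003,-0.005,0.004,0,0,0,0,-0.006,-0.01,0.008,0,0,0,0,-0.009,-0.014,0.013,0,0,0,0,-0.012,-0.018,0.017,0,0,0,0,-0.016,-0.022,0.022,0,0,0,0,-0.02,-0.024,0.028,0,0,0,0,-0.024,-0.027,0.033,0,0,0,0,-0.027,-0.029,0.039,0,0,0,0,-0.031,-0.03,0.044,0,0,0,0,-0.035,-0.031,0.05,0,0,0,0]'
python3 -m pendant '[-0.004,0,0.006,0,0,0,0,-0.009,0,0.012,0,0,0,0,-0.013,0.001,0.018,0,0,0,0,-0.017,0.003,0.023,0,0,0,0,-0.02,0.005,0.029,0,0,0,0,-0.024,0.007,0.034,0,0,0,0,-0.028,0.01,0.039,0,0,0,0,-0.031,0.014,0.044,0,0,0,0,-0.035,0.018,0.049,0,0,0,0,-0.038,0.022,0.054,0,0,0,0]'
python3 -m pendant '[-0.003,0.005,0.004,0,0,0,0,-0.006,0.01,0.008,0,0,0,0,-0.008,0.016,0.011,0,0,0,0,-0.01,0.022,0.015,0,0,0,0,-0.012,0.028,0.017,0,0,0,0,-0.014,0.034,0.02,0,0,0,0,-0.015,0.041,0.022,0,0,0,0,-0.016,0.048,0.023,0,0,0,0,-0.017,0.055,0.024,0,0,0,0,-0.018,0.062,0.025,0,0,0,0]'
python3 -m pendant '[0,0.007,0,0,0,0,0,0.001,0.014,0,0,0,0,0,0.001,0.021,-0.001,0,0,0,0,0.002,0.028,-0.002,0,0,0,0,0.003,0.035,-0.004,0,0,0,0,0.004,0.041,-0.006,0,0,0,0,0.006,0.048,-0.008,0,0,0,0,0.008,0.054,-0.011,0,0,0,0,0.01,0.059,-0.014,0,0,0,0,0.013,0.065,-0.018,0,0,0,0]'
```

```text
clock: 11.87
eef_pos: [0.5464, -0.0474, 0.1803]
tool_rot: [0.75, 0.59, 0.234, -0.187]
ft_force: [-4.4, -5.0, -2.0]
grip_width: 0.0165
grasp_force: 59.8
clock: 12.7
eef_pos: [0.5364, -0.0451, 0.2135]
tool_rot: [0.75, 0.59, 0.235, -0.186]
ft_force: [-0.8, -3.6, -8.3]
grip_width: 0.0165
grasp_force: 59.3
clock: 13.53
eef_pos: [0.5084, -0.0386, 0.2293]
tool_rot: [0.749, 0.591, 0.237, -0.184]
ft_force: [8.4, -5.8, -10.3]
grip_width: 0.0163
grasp_force: 59.0
clock: 14.37
eef_pos: [0.4809, -0.0322, 0.2236]
tool_rot: [0.748, 0.591, 0.242, -0.179]
ft_force: [3.5, -15.5, 13.6]
grip_width: 0.0163
grasp_force: 61.5
clock: 15.2
eef_pos: [0.4595, -0.0272, 0.1911]
tool_rot: [0.75, 0.59, 0.236, -0.185]
ft_force: [-12.3, -13.5, 13.6]
grip_width: 0.0162
grasp_force: 62.1
clock: 16.03
eef_pos: [0.4691, -0.0294, 0.1558]
tool_rot: [0.75, 0.589, 0.235, -0.186]
ft_force: [-8.8, -11.0, 3.2]
grip_width: 0.0163
grasp_force: 61.1
clock: 16.87
eef_pos: [0.4997, -0.0366, 0.1397]
tool_rot: [0.75, 0.59, 0.235, -0.186]
ft_force: [-4.8, -7.4, -2.2]
grip_width: 0.0162
grasp_force: 60.3
clock: 17.7
eef_pos: [0.5328, -0.0443, 0.1519]
tool_rot: [0.75, 0.59, 0.236, -0.185]
ft_force: [-3.2, -6.9, 0.3]
grip_width: 0.0163
grasp_force: 60.3
```

```bash
cat > fit.py <<'E'
from h import *
D="""1 .5052 -.038 .1398 11.4 -.5 -6.1
1 .4705 -.0299 .1541 2.7 -4.9 -6.5
1 .4589 -.0271 .1878 -1.3 -7.7 -1
1 .474 -.0306 .2186 -2.3 -7.3 -1.5
1 .5055 -.038 .2295 -3.8 -5.7 2.6
1 .5353 -.0448 .2148 -7.4 -5.8 4.3
1 .5466 -.0474 .1833 -8.3 -5.7 11.9
1 .536 -.045 .1553 3.3 -7 12.4
-1 .5464 -.0474 .1803 -4.4 -5 -2
-1 .5364 -.0451 .2135 -.8 -3.6 -8.3
-1 .5084 -.0386 .2293 8.4 -5.8 -10.3
-1 .4809 -.0322 .2236 3.5 -15.5 13.6
-1 .4595 -.0272 .1911 -12.3 -13.5 13.6
-1 .4691 -.0294 .1558 -8.8 -11 3.2
-1 .4997 -.0366 .1397 -4.8 -7.4 -2.2
-1 .5328 -.0443 .1519 -3.2 -6.9 .3"""
D=np.array([l.split() for l in D.splitlines()],float)
s=D[:,0];P=D[:,1:4];F=D[:,4:]
u=P@sx;z=P[:,2]
A=np.c_[2*u,2*z,np.ones(len(u))];k=np.linalg.lstsq(A,u*u+z*z,rcond=None)[0]
r=np.sqrt(k[2]+k[0]**2+k[1]**2);cc=k[:2]
e=c0-.006*tz;print("centre",cc,"assumed",e@sx,e[2],"r",r,"axial",(P@sy).round(4))
th=np.arctan2(u-cc[0],z-cc[1])
ft=F@sx*np.cos(th)-F[:,2]*np.sin(th);fr=F@sx*np.sin(th)+F[:,2]*np.cos(th)
B=np.c_[-s,np.sin(th),np.cos(th)]
w=np.ones(len(s))
for it in range(20):
    x=np.linalg.lstsq(B*w[:,None],ft*w,rcond=None)[0];res=ft-B@x;w=np.sqrt(1/np.maximum(1,abs(res)/1.))
beta=np.degrees(np.arctan2(x[2],x[1]))
print(np.c_[s,np.degrees(th)%360,ft,res,fr].round(1));print("D",x[0],"G",np.hypot(*x[1:]),"beta",beta,"target",(180-beta)%360)
E
python3 fit.py
```

```text
centre [0.49742488 0.18463512] assumed 0.49831355702296626 0.18491491226573395 r 0.044999153700857074 axial [0.0819 0.0816 0.0816 0.0817 0.0819 0.0823 0.0825 0.0823 0.0824 0.0823
 0.082  0.0818 0.0816 0.0817 0.0819 0.0822]
[[ 1.000e+00  1.768e+02 -1.080e+01  6.000e-01  6.700e+00]
 [ 1.000e+00  2.273e+02 -7.300e+00 -6.000e-01  1.600e+00]
 [ 1.000e+00  2.740e+02 -1.000e+00  1.300e+00 -6.000e-01]
 [ 1.000e+00  3.190e+02 -1.400e+00 -7.000e-01 -8.000e-01]
 [ 1.000e+00  3.600e+00 -2.500e+00  2.000e-01  2.400e+00]
 [ 1.000e+00  4.790e+01 -7.100e+00 -1.000e-01 -1.400e+00]
 [ 1.000e+00  9.170e+01 -1.170e+01 -5.000e-01 -7.100e+00]
 [ 1.000e+00  1.307e+02 -1.260e+01  3.000e-01 -4.400e+00]
 [-1.000e+00  9.550e+01  2.300e+00  1.000e-01 -2.900e+00]
 [-1.000e+00  5.010e+01  6.400e+00  0.000e+00 -5.300e+00]
 [-1.000e+00  7.400e+00  1.080e+01  1.000e-01 -9.000e+00]
 [-1.000e+00  3.301e+02  1.290e+01  1.000e-01  8.300e+00]
 [-1.000e+00  2.783e+02  1.220e+01  6.000e-01  1.060e+01]
 [-1.000e+00  2.302e+02  6.300e+00 -1.000e+00  2.500e+00]
 [-1.000e+00  1.840e+02  2.800e+00  1.000e-01  2.400e+00]
 [-1.000e+00  1.367e+02  9.000e-01  2.000e-01 -1.200e+00]]
D 6.816863272214097 G 6.117612653629481 beta 133.78803660574926 target 46.211963394250745
```

Clean fit: drag 6.8 N, pull 6.1 N, and the heavy side is down at a handle angle of about 46°. I'll go there now, commanding 139° → 92° → 45°.

```bash
python3 - <<'E'
from h import *
r,off=arc(139,92,np.zeros(3));print(show(r));r,off=arc(92,45,off,8);print(show(r+[r[-1]]*2))
E
```

```text
[0.003,0.005,-0.004,0,0,0,0,0.006,0.01,-0.009,0,0,0,0,0.009,0.015,-0.013,0,0,0,0,0.013,0.019,-0.019,0,0,0,0,0.017,0.022,-0.024,0,0,0,0,0.021,0.025,-0.029,0,0,0,0,0.025,0.027,-0.035,0,0,0,0,0.029,0.029,-0.041,0,0,0,0,0.033,0.03,-0.047,0,0,0,0,0.037,0.031,-0.053,0,0,0,0]
[0.005,0,-0.008,0,0,0,0,0.011,-0.001,-0.015,0,0,0,0,0.016,-0.003,-0.022,0,0,0,0,0.021,-0.006,-0.03,0,0,0,0,0.026,-0.01,-0.037,0,0,0,0,0.03,-0.015,-0.043,0,0,0,0,0.035,-0.02,-0.049,0,0,0,0,0.038,-0.026,-0.055,0,0,0,0,0.038,-0.026,-0.055,0,0,0,0,0.038,-0.026,-0.055,0,0,0,0]
```

```bash
python3 -m pendant '[0.003,0.005,-0.004,0,0,0,0,0.006,0.01,-0.009,0,0,0,0,0.009,0.015,-0.013,0,0,0,0,0.013,0.019,-0.019,0,0,0,0,0.017,0.022,-0.024,0,0,0,0,0.021,0.025,-0.029,0,0,0,0,0.025,0.027,-0.035,0,0,0,0,0.029,0.029,-0.041,0,0,0,0,0.033,0.03,-0.047,0,0,0,0,0.037,0.031,-0.053,0,0,0,0]'
python3 -m pendant '[0.005,0,-0.008,0,0,0,0,0.011,-0.001,-0.015,0,0,0,0,0.016,-0.003,-0.022,0,0,0,0,0.021,-0.006,-0.03,0,0,0,0,0.026,-0.01,-0.037,0,0,0,0,0.03,-0.015,-0.043,0,0,0,0,0.035,-0.02,-0.049,0,0,0,0,0.038,-0.026,-0.055,0,0,0,0,0.038,-0.026,-0.055,0,0,0,0,0.038,-0.026,-0.055,0,0,0,0]'
python3 -m pendant '[0,0,0,0,0,0,0,0,0,0,0,0,0,0,0,0,0,0,0,0,0,0,0,0,0,0,0,0,0,0,0,0,0,0,0,0,0,0,0,0,0,0,0,0,0,0,0,0,0,0,0,0,0,0,0,0,0,0,0,0,0,0,0,0,0,0,0,0,0,0]'
python3 - <<'E'
from h import *
from workcell import bot
import cv2
o=bot.get_obs();p=np.array(o["eef_pos"]);print("theta",np.degrees(np.arctan2(p@sx-.49742,p[2]-.18464)),np.abs(o["joint_vel"]).max())
a=bot.camera("scene")["pixels"][150:310,240:400,::-1];b=bot.camera("wrist")["pixels"][:,:,::-1]
cv2.imwrite("pics/f.png",np.hstack([cv2.resize(a,(400,400)),cv2.resize(b,(400,400))]))
E
```

```text
clock: 18.53
eef_pos: [0.5466, -0.0475, 0.1837]
tool_rot: [0.75, 0.59, 0.235, -0.186]
ft_force: [-5.0, -4.7, -2.2]
grip_width: 0.0162
grasp_force: 60.1
clock: 19.37
eef_pos: [0.5336, -0.0445, 0.2167]
tool_rot: [0.75, 0.59, 0.235, -0.187]
ft_force: [-5.0, -5.6, -2.7]
grip_width: 0.0164
grasp_force: 59.9
clock: 20.2
eef_pos: [0.5336, -0.0445, 0.2166]
tool_rot: [0.75, 0.59, 0.235, -0.187]
ft_force: [-6.3, -6.0, -2.8]
grip_width: 0.0166
grasp_force: 59.9
theta 44.67053621747606 0.0012688596254293268
```

View pics/f.png

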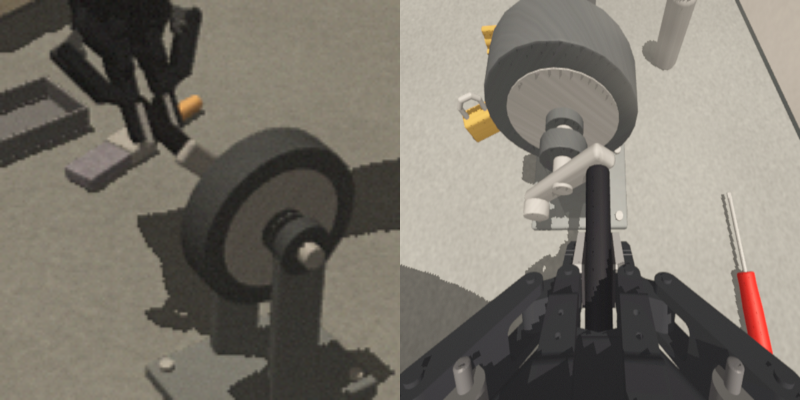

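The picture shows the handle still between the pads, at upper right (~45°) as planned. The wheel is at rest, and the brush, tray, padlock and screwdriver visible here look undisturbed.

```bash
python3 -c "
from workcell import bot
print(bot.job_done())"
```

```text
the job is handed in; nothing more can be done
None
```

The job is handed in at about 20 s: I turned the wheel a full turn each way, felt that the heavy side is straight down with the handle at about 46°, and stopped at 44.7°, with the gripper still holding the handle.

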